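Pack and fasten the fittings chest

ROBOT

A 6-joint arm with a two-finger parallel gripper is mounted at the origin on the work surface. World frame = base frame: x ahead of the robot, y to its left, z up, the work surface at z = 0. Lengths are in m, angles in rad, forces in N, time in s.
With the tool pointing down it reaches from about 0.325 to 1 m from the base axis. Payload 5.1 kg.
Tool frame: the origin (TCP) lies midway between the tips of the shut fingers; the grasp point (between the pads) lies 19 mm behind it; z points along the fingers, y is the line along which they close (so a half turn about z gives the same grasp; the last joint's range is limited). The gripper opens to 85 mm and grips with 20 to 120 N. Pads are 22 mm wide; open, the fingers measure 114 mm over their backs; the gripper's body (76 mm by 85 mm) begins 54 mm behind the grasp point. The pads swing forward as they close: fully open they stand 13 mm farther back than shut.
Start: joints at [-1.358, 0.124, 1.65, -0, 1.367, -0.083], TCP at [0.189, -0.622, 0.231] pointing down, gripper open.
Joint ranges: [-2.61, 2.61], [-1.02, 2.33], [0.03, 2.71], [-1.35, 4.49], [0.32, 2.68], [-2.91, 2.91]. Speed limits (rad/s): [2.57, 2.57, 3.14, 3.14, 3.14, 3.14].

INTERFACE

Orientations are given as a rotation vector (axis times angle).
In Python, from cell import env gives the robot as it stands. The module is installed in compiled form; this text tells all that it offers.
- The arm moves only by the tool drive_tool, never from a script. Its argument "targets" is a list that holds one entry, the list of rows, each a list of 6 numbers: the shift along the tool's x, y, z in mm, then the turn, a rotation vector about the tool's x, y, z in rad. A call has 1 to 20 rows; each row is the pose to reach, as a shift and turn from the pose commanded when the call began, along the tool's axes at that moment; what a row does not reach only later rows make up. A row lasts 1/10 s, in which the tool goes at most 50 mm and 8.59 degrees, less where a joint would pass 70% of its speed; a pose out of reach is approached as far as the arm can. A call with a gripper value outside its range is refused whole. "grip" is the gripper's target within -1 to 1 (fully open at 1, half-way at 0, shut at -1), set as the call begins (left out, the last holds). The fingers move at their own pace and stop on an object; the grip force is fixed at half the most. Time passes only in rows, so rows that repeat a pose let the fingers close. It gives the time, the measured TCP pose, the force, the opening and the grip force at its end, in the units of the state.
- env.state(): the state, without advancing time (a new reading comes with each control period).
- env.grab_frame(name): name is "scene" or "side" or "wrist"; returns a dict with "frame" (420x560x3 uint8, blue, green, red), "z_map" (420x560 float32, m along the optical axis (not along the pixel's ray), 0 where there is no reading), "fov_y" (degrees; the focal length in pixels is half the picture's height over the tangent of half this angle, whatever the lens; pixels are square), "cx", "cy" (the principal point, pixels), "world_to_cam" (4x4, takes a point from world to camera coordinates); the wrist camera has in their place "T_tool_cam" (4x4, takes a point from camera to tool coordinates, whose origin is the TCP and whose axes are the flange's). Camera axes: x right, y up, looking along -z (the intrinsics and any distortion apply to the point x, -y, -z); pixel columns grow to the right and rows downward; lengths in m; the calibration is good to about 2 mm. The wrist camera is an equidistant fisheye: a pixel r from the principal point sees the ray r / f radians off the axis. A picture is of the moment at which its call begins: read the wrist's pose just before it.
- env.sign_off(): hands the job in; it is judged then, once.
The state is a dict: "time_s": time; "q": joint angles; "qvel": joint speeds; "joint_torque": joint torques, N m; "tool_pos": TCP position; "orientation": TCP orientation; "contact_force": force on the tool from outside, world axes, zero at the start; "wrist_torque": the same for the moment, N m; "width": finger opening in m; "finger_force": force on a finger pad.
Only numpy, scipy, OpenCV 4.12 (cv2) and the standard library are available. Lean on these libraries where they do the work, as an engineer would, in place of code of your own. Each camera call takes 0.05 s, during which the arm holds its last target. There are 200 camera calls.

TASK

Put every brass fitting that lies on the table (hexagonal cap nuts and adapter nipples) into the open blue chest and leave everything else where it is. Only when all are in, break the lid's folding stay at its knee by the red thumb pin, lower the lid gently until it is fully shut, then push in each of the two brass quarter-turn studs at its front edge and turn it clockwise until it locks.

Things in the scene. Friction and masses are not known exactly. Their poses are not given: they have to be found in the camera images.
- chest: Blue steel chest, fixed, 200 mm (x) by 250 mm (y) by 80 mm tall, walls and floor 5 mm; origin under its centre on the table, x away from the robot, y to the robot's left, z up. A ledge 35 mm deep runs along its near side (near face at x = -135 mm), under the lid's free edge. The lid's hinge is along its far rim (x = 100, z = 80 mm). Empty inside.
- lid_hinge (a point): On the lid's hinge line, in the middle of the chest's far rim, 80 mm above the table. Its axes turn with the lid: x in the lid's plane from free edge to hinge, y along the hinge, z out of the lid's outer face (shut: along the chest's axes).
- lid_push (a point): Point on the lid's outer face, on its middle line, 170 mm from the hinge, midway between the studs: a good place to push. Same axes as lid_hinge.
- chest_lid (a joint): Angle of the lid in rad: 0 at the start, standing 85 degrees open; grows as it closes; 1.48 fully shut (stop). A flat plate 235 (from hinge to free edge) by 250 by 8 mm, 0.6 kg; its underside is at hinge height when shut. The hinge is stiff (0.75 N m): the lid stays where it is left. It cannot close while the stay is locked.
- stay_pin (a point): On the red thumb pin at the knee of the folding lid stay. The pin, 12 mm thick, points along chest y and sticks out to the chest's left; this point is 160 mm left of the chest's middle, 35 mm out from its side wall; the pin runs from 20 mm inward of it to 18 mm outward. At the start about 130 mm above the table and 90 mm nearer than the hinge. Ignore its axes.
- stay_knee (a joint): Fold of the stay's knee in rad: 0 locked on its stop (0.25 past dead centre), 0.25 straight, beyond that broken; 3.0 with the lid shut. Links of 99 mm run from the chest's left side (130 mm nearer than the hinge, 50 mm up) to the lid's left edge (130 mm from the hinge). To break it push the pin about 35 mm along chest +x and -z (4 to 3), under 10 N; it stays where it is left.
- stud_left_wing (a point): Middle of the brass wing of the left stud (left seen from the robot), set in the lid 218 mm from the hinge line, 85 mm off the middle. Wing 12 mm thick (x) by 32 long (y), 26 tall (z, out of the lid's outer face); under it a flange 32 mm across, top 13 mm below this point. This point is 26 mm off the lid's face when the stud is out. At the start the wing is parallel to the lid's free edge.
- stud_left_press (a joint): How far the left stud is pressed in, in m: 0 out, 0.009 at its stop. Spring: about 4 N to start, 12 N at the stop. With the lid shut it must be 0.0075 or more in before it can be turned; locked, the spring holds it about 0.003 in.
- stud_left_turn (a joint): Turn of the left stud in rad, clockwise seen from above the shut lid: 0 at the start (blocked there while out and the lid shut), end stop 1.50. Pressed in, turned to the stop and let go, it springs part way back out into a notch (rests at 1.35 to 1.50) and cannot turn back. Friction 0.03 N m. Keep it at 0 until the lid is shut, or it fouls its keeper.
- stud_right_wing (a point): Middle of the brass wing of the right stud (right seen from the robot), set in the lid 218 mm from the hinge line, 85 mm off the middle. Wing 12 mm thick (x) by 32 long (y), 26 tall (z, out of the lid's outer face); under it a flange 32 mm across, top 13 mm below this point. This point is 26 mm off the lid's face when the stud is out. At the start the wing is parallel to the lid's free edge.
- stud_right_press (a joint): How far the right stud is pressed in, in m: 0 out, 0.009 at its stop. Spring: about 4 N to start, 12 N at the stop. With the lid shut it must be 0.0075 or more in before it can be turned; locked, the spring holds it about 0.003 in.
- stud_right_turn (a joint): Turn of the right stud in rad, clockwise seen from above the shut lid: 0 at the start (blocked there while out and the lid shut), end stop 1.50. Pressed in, turned to the stop and let go, it springs part way back out into a notch (rests at 1.35 to 1.50) and cannot turn back. Friction 0.03 N m. Keep it at 0 until the lid is shut, or it fouls its keeper.
- nipple_a: Brass adapter nipple, 44 mm tall, 0.12 kg, standing on its wide end: round foot 25 mm across to 14 mm up, hexagon 30 mm across flats from 14 to 28 mm up, round thread 17 mm across above. Origin at the centre of the underside, z up along it; its x axis is normal to a pair of hexagon flats. May be absent.
- nipple_b: Brass adapter nipple, 44 mm tall, 0.12 kg, standing on its wide end: round foot 25 mm across to 14 mm up, hexagon 30 mm across flats from 14 to 28 mm up, round thread 17 mm across above. Origin at the centre of the underside, z up along it; its x axis is normal to a pair of hexagon flats. May be absent.
- capnut_a: Brass cap nut, 25 mm tall, 0.09 kg, dome up: hexagon 27 mm across flats from 0 to 16 mm up, dome 21 mm across above it. Origin at the centre of the underside, z up; its x axis is normal to a pair of flats. May be absent.
- capnut_b: Brass cap nut, 25 mm tall, 0.09 kg, dome up: hexagon 27 mm across flats from 0 to 16 mm up, dome 21 mm across above it. Origin at the centre of the underside, z up; its x axis is normal to a pair of flats. May be absent.
- capnut_c: Brass cap nut, 25 mm tall, 0.09 kg, dome up: hexagon 27 mm across flats from 0 to 16 mm up, dome 21 mm across above it. Origin at the centre of the underside, z up; its x axis is normal to a pair of flats. May be absent.
- drift_punch: Bystander: steel drift punch lying on the table, 120 mm long, 12 mm thick; origin at its middle on the table, x along it.
- pin_case: Bystander: red plastic gauge pin case with a black seam, 85 by 42 by 16 mm.
- spanner: Bystander: steel spanner, 170 mm long, at the back right.
- oil_bottle: Bystander: yellow oil bottle, 52 mm across, 130 mm tall, on the left.
- paste_tin: Bystander: round tin, 64 mm across, 45 mm tall, on the left.
- brush: Bystander: brush, 160 mm long, behind the chest.
- thread_block: Bystander: aluminium block, 50 by 35 by 30 mm, front left.

How it is judged:
On the way, in this order (a step that is already met when the one before it is completed fails the run):
1. every brass fitting is in the chest, with the lid still held open by the locked stay (x of nipple_a in the frame of chest between -0.1 and 0.1 m and y of nipple_a in the frame of chest between -0.125 and 0.125 m and z of nipple_a in the frame of chest between -0.01 and 0.065 m and x of nipple_b in the frame of chest between -0.1 and 0.1 m and y of nipple_b in the frame of chest between -0.125 and 0.125 m and z of nipple_b in the frame of chest between -0.01 and 0.065 m and x of capnut_a in the frame of chest between -0.1 and 0.1 m and y of capnut_a in the frame of chest between -0.125 and 0.125 m and z of capnut_a in the frame of chest between -0.01 and 0.065 m and x of capnut_b in the frame of chest between -0.1 and 0.1 m and y of capnut_b in the frame of chest between -0.125 and 0.125 m and z of capnut_b in the frame of chest between -0.01 and 0.065 m and x of capnut_c in the frame of chest between -0.1 and 0.1 m and y of capnut_c in the frame of chest between -0.125 and 0.125 m and z of capnut_c in the frame of chest between -0.01 and 0.065 m and linear speed of each of nipple_a, nipple_b, capnut_a, capnut_b, capnut_c below 0.05 m/s and value of joint stay_knee below 0.2 rad and value of joint chest_lid below 0.1 rad), for 0.2 s.
2. the stay is broken at its knee, well past dead centre (value of joint stay_knee above 0.4 rad), for 0.2 s.
3. the lid is fully shut (value of joint chest_lid above 1.455 rad), for 0.2 s.
At the end, for the whole second after the job is handed in: All fittings that are present lie at rest inside the chest, the lid is shut (joint above 1.455 of 1.48 rad), and both studs are locked: turned past 1.3 rad and held by their springs 1.2 to 4.5 mm in (x of nipple_a in the frame of chest between -0.1 and 0.1 m and y of nipple_a in the frame of chest between -0.125 and 0.125 m and z of nipple_a in the frame of chest between -0.01 and 0.065 m and x of nipple_b in the frame of chest between -0.1 and 0.1 m and y of nipple_b in the frame of chest between -0.125 and 0.125 m and z of nipple_b in the frame of chest between -0.01 and 0.065 m and x of capnut_a in the frame of chest between -0.1 and 0.1 m and y of capnut_a in the frame of chest between -0.125 and 0.125 m and z of capnut_a in the frame of chest between -0.01 and 0.065 m and x of capnut_b in the frame of chest between -0.1 and 0.1 m and y of capnut_b in the frame of chest between -0.125 and 0.125 m and z of capnut_b in the frame of chest between -0.01 and 0.065 m and x of capnut_c in the frame of chest between -0.1 and 0.1 m and y of capnut_c in the frame of chest between -0.125 and 0.125 m and z of capnut_c in the frame of chest between -0.01 and 0.065 m and value of joint chest_lid above 1.455 rad and value of joint each of stud_left_turn, stud_right_turn above 1.3 rad and value of joint stud_left_press between 0.0012 and 0.0045 m and value of joint stud_right_press between 0.0012 and 0.0045 m and linear speed of each of nipple_a, nipple_b, capnut_a, capnut_b, capnut_c below 0.05 m/s); the robot touches nothing.
It fails at once if the lid is slammed (it closes faster than 1.5 rad/s) (velocity of joint chest_lid above 1.5 rad/s).
It fails at once if a bystander is moved more than 40 mm (distance of any of drift_punch, pin_case, spanner, oil_bottle, paste_tin, brush, thread_block from where it was at the start of the episode above 0.04 m).
Of nipple_a, nipple_b, capnut_a, capnut_b, capnut_c only 3 to 5 are there at a start; the rules pass over those that are not, and their reading is None.
At some moment in a run one of nipple_a, nipple_b, capnut_a, capnut_b, capnut_c may be knocked a few centimetres aside while the robot is not near it.
Once in a run the grip may slacken for a moment while it holds something.
It also fails if it takes over 210 s, if anything falls off the work surface, if the arm or the gripper's body presses on something with over 40 N, if the wrist force passes 120 N, or if a joint passes its speed limit or range.

## Working session

There is one attempt and no reset: what is moved stays moved. The work goes in short steps, Python scripts to look and compute and a tool call to move; the robot and the scene stay as the last step left them, time stands still between calls to the robot, and variables do not carry over. Pictures are saved under pics/ and viewed, at most 14 in all, crops included, and the job is handed in when it is done.

Besides the shell and the picture viewer there is one more tool, called after ">>>" as a command line: name --argument value ..., lists and objects as JSON in quotes. drive_tool: Moves the arm, as the interface text tells. Its arguments: {"type":"object","properties":{"targets":{"type":"array","items":{"type":"array","items":{"type":"array","items":{"type":"number"}}}},"grip":{"type":"number"}},"required":["targets"]}

```bash
mkdir -p pics
cat > h.py <<'E'
import numpy as np, cv2
from scipy.spatial.transform import Rotation as R
from cell import env
def grab(name):
    s=env.state(); f=env.grab_frame(name); f['s']=s; f['name']=name
    f['f']=f['frame'].shape[0]/2/np.tan(np.radians(f['fov_y'])/2)
    if name=='wrist':
        T=np.eye(4);T[:3,:3]=R.from_rotvec(s['orientation']).as_matrix();T[:3,3]=s['tool_pos']
        f['c2w']=T@np.array(f['T_tool_cam'])
    else: f['c2w']=np.linalg.inv(np.array(f['world_to_cam']))
    return f
def ray(f,u,v):
    x=(u-f['cx']);y=(v-f['cy'])
    if f['name']=='wrist':
        r=np.hypot(x,y)+1e-9;th=r/f['f'];d=np.array([np.sin(th)*x/r,-np.sin(th)*y/r,-np.cos(th)])
    else: d=np.array([x/f['f'],-y/f['f'],-1])
    return f['c2w'][:3,3],f['c2w'][:3,:3]@d
def onz(f,u,v,z):
    o,d=ray(f,u,v); return o+d*(z-o[2])/d[2]
def cloud(f):
    # all pixels -> world points via z_map
    h,w=f['z_map'].shape;u,v=np.meshgrid(np.arange(w),np.arange(h));x=u-f['cx'];y=v-f['cy'];z=f['z_map']
    if f['name']=='wrist':
        r=np.hypot(x,y)+1e-9;t=np.tan(np.minimum(r/f['f'],1.5));d=np.stack([t*x/r,-t*y/r,-np.ones_like(r)],-1)
    else: d=np.stack([x/f['f'],-y/f['f'],-np.ones(x.shape)],-1)
    return (d*z[...,None])@f['c2w'][:3,:3].T+f['c2w'][:3,3]
def tool(p,s=None):
    s=s or env.state(); return 1000*R.from_rotvec(s['orientation']).inv().apply(np.array(p)-s['tool_pos'])
E
python3 - <<'E'
from h import *
s=env.state(); print({k:np.round(v,3) for k,v in s.items()})
for n in ['scene','side','wrist']:
    f=grab(n); cv2.imwrite(f'pics/{n}0.png',f['frame']); print(n,f['fov_y'],f['cx'],f['cy'],np.round(f['c2w'],3).tolist())
    np.save(f'/tmp/{n}0.npy',{k:f[k] for k in ('frame','z_map','cx','cy','c2w','f','name')},allow_pickle=True)
E
```

```text
{'time_s': np.float64(0.0), 'q': array([-1.358,  0.125,  1.652, -0.   ,  1.368, -0.083]), 'qvel': array([-0.001, -0.   , -0.001,  0.002,  0.   , -0.001]), 'joint_torque': array([-1.0000e-03, -4.2361e+01, -3.6545e+01, -0.0000e+00,  7.0000e-03,
       -0.0000e+00]), 'tool_pos': array([ 0.189, -0.621,  0.23 ]), 'orientation': array([-3.105, -0.463,  0.   ]), 'contact_force': array([-0.274, -0.042,  0.028]), 'wrist_torque': array([-0.015,  0.005, -0.02 ]), 'finger_force': np.float64(0.0), 'width': np.float64(0.086)}
scene 44.384104946502255 283.3989768380095 206.59541370608252 [[0.551, -0.485, 0.679, 1.486], [0.834, 0.299, -0.464, -0.601], [0.022, 0.822, 0.57, 0.983], [0.0, 0.0, 0.0, 1.0]]
side 47.052781494429325 291.67526579533336 203.4347777492691 [[-0.948, 0.22, -0.232, 0.236], [-0.319, -0.621, 0.716, 1.046], [0.014, 0.753, 0.658, 1.088], [0.0, 0.0, 0.0, 1.0]]
wrist 65.70646984690485 273.8267390996208 208.23151831341994 [[0.291, 0.909, 0.297, 0.265], [-0.957, 0.278, 0.087, -0.598], [-0.003, -0.309, 0.951, 0.372], [0.0, 0.0, 0.0, 1.0]]
```

```bash
cd pics; python3 -c "
import cv2,numpy as np
a=cv2.imread('scene0.png');print(a.shape)"
```

```text
(420, 560, 3)
```

View pics/scene0.png

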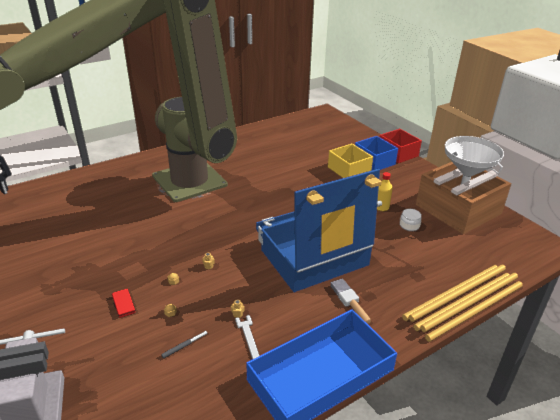

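View pics/side0.png

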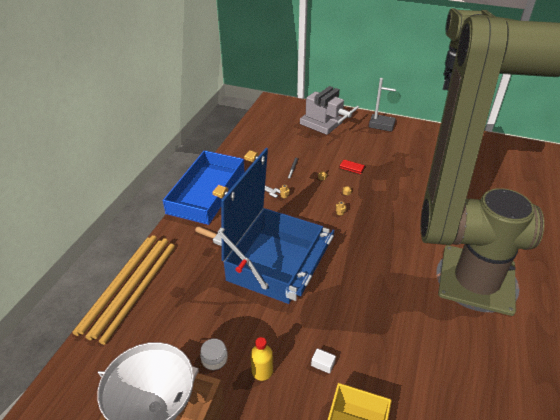

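The scene view shows four fittings, at about (173,278), (208,261), (169,311) and (237,309). The side view shows the same four, and the stay's red pin at (241,266). Next I'll measure them.

Run:
```python
from h import *
for n in ['scene','side']:
    f=np.load(f'/tmp/{n}0.npy',allow_pickle=True).item(); P=cloud(f)
    hsv=cv2.cvtColor(f['frame'],cv2.COLOR_BGR2HSV)
    m=cv2.inRange(hsv,(15,110,90),(32,255,255))
    k,l,st,c=cv2.connectedComponentsWithStats(m)
    for i in range(1,k):
        if st[i,4]<15: continue
        p=P[(l==i)&(f['z_map']>0)]
        print(n,'brass',np.round(c[i]),st[i,4],np.round(np.median(p,0),3),'zmax',np.round(np.percentile(p[:,2],97),3), 'mid',np.round((p.min(0)+p.max(0))/2,3))
    m=cv2.inRange(hsv,(0,170,120),(6,255,255))
    k,l,st,c=cv2.connectedComponentsWithStats(m)
    for i in range(1,k):
        if st[i,4]>15:
            p=P[(l==i)&(f['z_map']>0)]; print(n,'red',np.round(c[i]),st[i,4],np.round(np.median(p,0),3))
    # chest blue points
    m=cv2.inRange(hsv,(95,120,30),(125,255,255))>0
    p=P[m&(P[...,0]>.3)&(P[...,0]<.9)]
    q=p[(p[:,2]>.073)&(p[:,2]<.085)]
    r=cv2.minAreaRect(q[:,:2].astype(np.float32)); print(n,'rim rect',r, len(q), np.round(np.percentile(q,[1,99],axis=0),3).tolist())
    q=p[(p[:,2]>.12)&(p[:,2]<.33)]
    if len(q):
      q=q[(q[:,0]>.4)]
      print('lid',np.round(np.percentile(q,[1,50,99],axis=0),3).tolist()); 
      top=q[q[:,2]>.28]; print('lid line', np.round(cv2.fitLine(top[:,:2].astype(np.float32),cv2.DIST_L2,0,.01,.01).ravel(),3),len(top))
```

```text
scene brass [11. 35.] 547 [-0.904 -0.343  0.334] zmax 0.338 mid [-0.933 -0.34   0.32 ]
scene brass [478.  89.] 5845 [0.029 1.491 0.061] zmax 0.254 mid [ 0.041  1.709 -0.078]
scene brass [349. 160.] 1135 [0.237 0.536 0.045] zmax 0.073 mid [0.192 0.583 0.037]
scene brass [381. 191.] 501 [0.511 0.461 0.082] zmax 0.311 mid [0.534 0.404 0.158]
scene brass [314. 197.] 155 [0.688 0.033 0.307] zmax 0.314 mid [0.686 0.035 0.307]
scene brass [337. 229.] 1222 [0.681 0.121 0.174] zmax 0.228 mid [0.682 0.121 0.173]
scene brass [208. 261.] 148 [ 0.459 -0.151  0.027] zmax 0.046 mid [ 0.434 -0.141  0.022]
scene brass [453. 293.] 1212 [0.921 0.337 0.03 ] zmax 0.038 mid [0.909 0.382 0.019]
scene brass [173. 279.] 112 [ 0.464 -0.26   0.017] zmax 0.027 mid [ 0.459 -0.256  0.014]
scene brass [464. 302.] 1298 [0.96  0.337 0.03 ] zmax 0.038 mid [0.949 0.381 0.017]
scene brass [473. 311.] 871 [0.986 0.341 0.017] zmax 0.022 mid [0.979 0.37  0.011]
scene brass [237. 309.] 180 [ 0.665 -0.172  0.026] zmax 0.045 mid [ 0.644 -0.162  0.023]
scene brass [359. 311.] 102 [0.828 0.091 0.019] zmax 0.023 mid [0.828 0.09
[... 1256 characters left out ...]
zmax 0.036 mid [0.937 0.349 0.017]
side brass [136. 294.] 818 [0.898 0.388 0.015] zmax 0.021 mid [0.906 0.352 0.009]
side brass [262. 363.] 662 [0.48  0.495 0.07 ] zmax 0.104 mid [0.5   0.457 0.055]
side brass [358. 404.] 1767 [0.251 0.491 0.014] zmax 0.071 mid [0.242 0.507 0.036]
side red [351. 166.] 225 [ 0.472 -0.394  0.015]
side red [241. 266.] 42 [0.615 0.294 0.143]
side red [260. 342.] 105 [0.489 0.481 0.129]
side rim rect ((0.5651295185089111, 0.13321135938167572), (0.25787773728370667, 0.23884643614292145), 84.4360122680664) 675 [[0.44, 0.003, 0.073], [0.688, 0.265, 0.084]]
lid [[0.652, 0.009, 0.123], [0.67, 0.139, 0.231], [0.688, 0.248, 0.316]]
lid line [0.096 0.995 0.664 0.142] 506
```

>>> drive_tool --targets '[[[40,-22,-2,0,0,0.03],[80,-44,-4,0,0,0.06],[120,-66,-6,0,0,0.09],[160,-88,-8,0,0,0.13],[200,-110,-10,0,0,0.16],[240,-132,-12,0,0,0.2],[280,-154,-14,0,0,0.23],[320,-176,-16,0,0,0.26],[360,-198,-18,0,0,0.3],[400,-220,-20,0,0,0.33],[440,-242,-20,0,0,0.36],[470,-258,-20,0,0,0.38],[490,-268,-20,0,0,0.39],[490,-268,-20,0,0,0.39],[490,-268,-20,0,0,0.39]]]' --grip 0.1

```text
time_s: 1.65
tool_pos: [0.5799, -0.2223, 0.2508]
orientation: [3.138, -0.146, -0.002]
contact_force: [-0.3, -0.1, 0.3]
width: 0.0466
finger_force: 0.0
```

```bash
cat >> h.py <<'E'
def brass(f,zmin=.006,tab=True):
    P=cloud(f); hsv=cv2.cvtColor(f['frame'],cv2.COLOR_BGR2HSV)
    m=cv2.inRange(hsv,(15,100,70),(34,255,255)); m[~((f['z_map']>0)&(P[...,2]>zmin)&(P[...,2]<.06))]=0
    k,l,st,c=cv2.connectedComponentsWithStats(m); out=[]
    for i in range(1,k):
        if st[i,4]<60: continue
        p=P[l==i]; zt=np.percentile(p[:,2],98); hexz=.028 if zt>.035 else .016
        top=p[p[:,2]>zt-.006]; e=p[np.abs(p[:,2]-hexz)<.0025]
        cr=cv2.minAreaRect(e[:,:2].astype(np.float32)) if len(e)>8 else None
        out.append((c[i].round(),st[i,4],zt.round(3),top.mean(0).round(4),cr))
    return out
E
python3 - <<'E'
from h import *
f=grab('wrist'); cv2.imwrite('pics/w1.png',f['frame']); print(f['s']['tool_pos'],f['s']['orientation'],f['s']['time_s'])
for b in brass(f): print(b)
E
```

```text
[ 0.57986705 -0.22234978  0.25080028] [ 3.13814081e+00 -1.46193793e-01 -1.75995021e-03] 1.65
(array([229., 114.]), np.int32(196), np.float64(0.043), array([ 0.656 , -0.1749,  0.041 ]), ((0.6577170491218567, -0.17736881971359253), (0.013816365972161293, 0.026155101135373116), 83.65702819824219))
(array([348., 181.]), np.int32(375), np.float64(0.025), array([ 0.5612, -0.3108,  0.0221]), ((0.5604946613311768, -0.31142497062683105), (0.030556732788681984, 0.024585237726569176), 76.73359680175781))
(array([313., 260.]), np.int32(224), np.float64(0.024), array([ 0.4567, -0.2628,  0.0217]), ((0.45623666048049927, -0.2593059241771698), (0.030124668031930923, 0.025594202801585197), 41.508934020996094))
(array([233., 274.]), np.int32(220), np.float64(0.042), array([ 0.4547, -0.1538,  0.0398]), ((0.4527118504047394, -0.15765812993049622), (0.030307959765195847, 0.012840003706514835), 13.286046028137207))
```

View pics/w1.png

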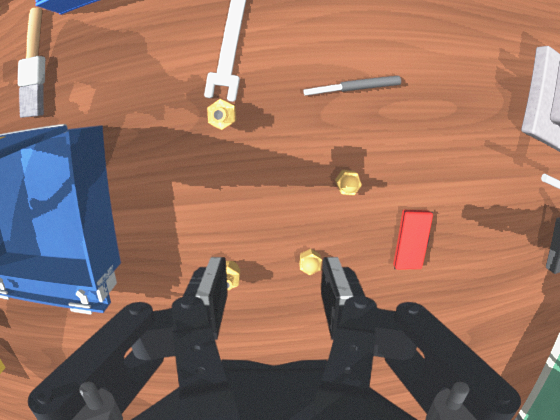

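Up in this view is +x and right is -y. The nipples are at (221,114), beside the spanner jaw, and (232,274), under a finger. The cap nuts are at (348,182) and (311,262). I'll zoom in to read the hexagon orientations.

Run:
```python
import cv2,numpy as np
a=cv2.imread('pics/w1.png')
c=[cv2.resize(a[y-22:y+22,x-22:x+22],(380,290*380//290),interpolation=cv2.INTER_CUBIC)[45:335] for x,y in((221,114),(348,182),(311,262),(232,274))]
cv2.imwrite('pics/z1.png',np.vstack([np.hstack(c[:2]),np.hstack(c[2:])]))
```

```text
(no output)
```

View pics/z1.png

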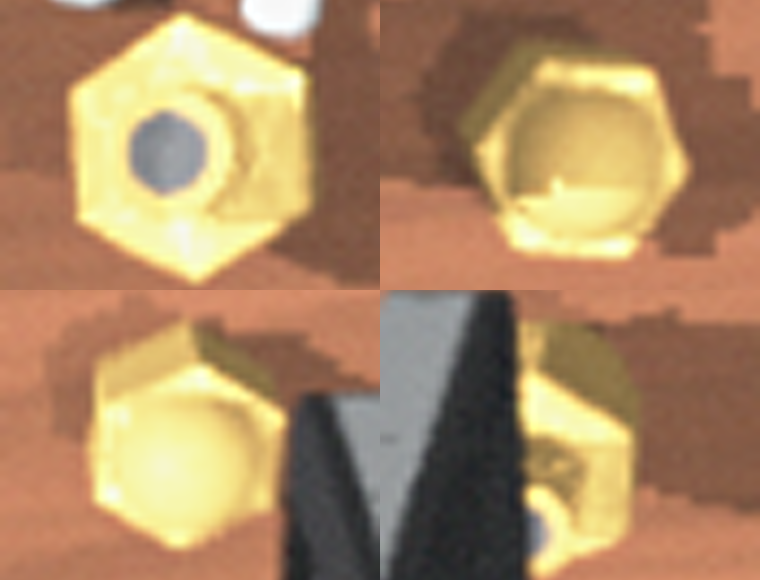

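Crop readings, with tool y as image right and clockwise as +z turn:
- **Nipple at (221,114):** flats face along tool y.
- **Cap nut at (350,183.5):** turn about -26°.
- **Cap nut at (311,264):** turn about +6°.
- **Nipple under the finger:** right flat at about (239,280), roughly 0°.

Run:
```python
from h import *
f=grab('wrist'); s=f['s']; Rt=R.from_rotvec(s['orientation']).as_matrix()
for n,u,v,z,off in (('nip2',221.1,114.3,.028,0),('cap2',349.9,183.5,.016,0),('cap1',310.8,264.3,.016,0),('nip1',239.2,280,.028,-.015)):
    p=onz(f,u,v,z)+Rt[:,1]*off; print(n,p.round(4),tool(p,s).round(1))
print(Rt.round(3).tolist())
```

```text
nip2 [ 0.6553 -0.17    0.028 ] [ 70.6 -59.8 222.9]
cap2 [ 0.5588 -0.3126  0.016 ] [-12.   91.3 235. ]
cap1 [ 0.4544 -0.2588  0.016 ] [-121.    47.5  235.1]
nip1 [ 0.4478 -0.1492  0.028 ] [-137.9  -61.   223.1]
[[0.996, -0.094, -0.001], [-0.094, -0.996, -0.0], [-0.001, 0.0, -1.0]]
```

>>> drive_tool --targets '[[[36,-30,40,0,0,0],[71,-60,90,0,0,0],[71,-60,140,0,0,0],[71,-60,180,0,0,0],[71,-60,215,0,0,0],[71,-60,235,0,0,0],[71,-60,245,0,0,0],[71,-60,247,0,0,0],[71,-60,247,0,0,0]]]'

```text
time_s: 2.65
tool_pos: [0.6573, -0.1706, 0.006]
orientation: [3.137, -0.149, 0.004]
contact_force: [-0.2, -0.1, 1.3]
width: 0.047
finger_force: 0.0
```

Run:
```python
from h import *
f=grab('wrist'); cv2.imwrite('pics/w2.png',f['frame'])
```

```text
(no output)
```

View pics/w2.png

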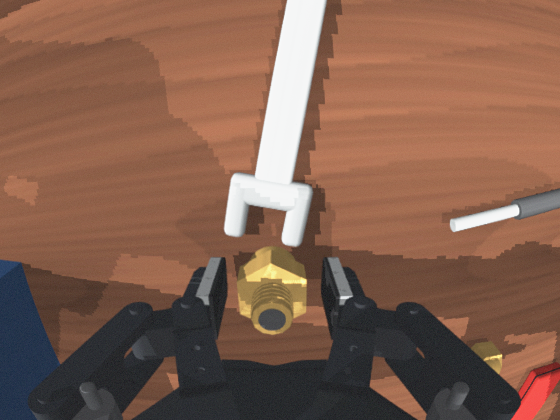

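>>> drive_tool --targets '[[[0,0,0,0,0,0],[0,0,0,0,0,0],[0,0,0,0,0,0],[0,0,0,0,0,0],[0,0,0,0,0,0],[0,0,-30,0,0,0],[0,0,-75,0,0,0],[0,0,-120,0,0,0],[-20,-25,-145,0,0,0],[-48,-65,-145,0,0,0],[-76,-104,-145,0,0,0],[-104,-143,-145,0,0,0],[-132,-180,-145,0,0,0],[-153,-208,-145,0,0,0],[-153,-208,-145,0,0,0],[-153,-208,-110,0,0,0],[-153,-208,-70,0,0,0],[-153,-208,-38,0,0,0],[-153,-208,-30,0,0,0],[-153,-208,-30,0,0,0]]]' --grip -1

```text
time_s: 4.7
tool_pos: [0.5244, 0.0516, 0.0369]
orientation: [3.138, -0.149, -0.002]
contact_force: [-8.6, 2.3, 13.3]
width: 0.0285
finger_force: 72.8
```

Run:
```python
from h import *
f=grab('wrist'); cv2.imwrite('pics/w3.png',f['frame'])
```

```text
(no output)
```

View pics/w3.png

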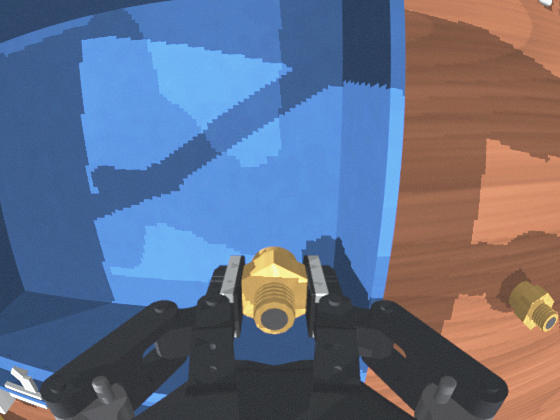

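Well held, but the linkage is touching the chest's right wall (13 N). I'll lift, shift inward and release there.

>>> drive_tool --targets '[[[0,0,-20,0,0,0],[0,0,-50,0,0,0],[0,-20,-50,0,0,0],[0,-38,-40,0,0,0],[0,-38,-15,0,0,0],[0,-38,3,0,0,0],[0,-38,8,0,0,0],[0,-38,8,0,0,0]]]'

```text
time_s: 5.55
tool_pos: [0.5267, 0.0893, 0.0256]
orientation: [3.138, -0.149, -0.003]
contact_force: [0.4, -0.6, -1.3]
width: 0.0286
finger_force: 66.9
```

>>> drive_tool --targets '[[[0,0,0,0,0,0],[0,0,0,0,0,0],[0,0,-5,0,0,0],[0,0,-45,0,0,0],[0,0,-90,0,0,0],[0,10,-125,0,0,0],[-10,50,-130,0,0,0],[-20,95,-130,0,0,0],[-30,140,-130,0,0,0],[-42,185,-130,0,0,0],[-52,225,-120,0,0,0],[-55,243,-100,0,0,0],[-55,243,-100,0,0,0]]]' --grip 0.15

```text
time_s: 6.85
tool_pos: [0.4477, -0.1484, 0.125]
orientation: [-3.137, 0.154, 0.004]
contact_force: [-0.4, 1.2, -0.6]
width: 0.0496
finger_force: 0.0
```

Run:
```python
from h import *
f=grab('wrist'); cv2.imwrite('pics/w4.png',f['frame'])
for b in brass(f,.002): print(b, tool(b[3],f['s']).round(1))
```

```text
(array([451.,  61.]), np.int32(791), np.float64(0.025), array([ 0.5595, -0.3098,  0.022 ]), ((0.5585017204284668, -0.31093811988830566), (0.027428697794675827, 0.029761232435703278), 49.359771728515625)) [127.4 149.8 102.6]
(array([ 18., 153.]), np.int32(714), np.float64(0.048), array([0.5259, 0.0841, 0.0461]), ((0.5263248085975647, 0.08107389509677887), (0.03235099837183952, 0.015284602530300617), 0.285260945558548)) [  55.3 -239.    78.9]
(array([402., 180.]), np.int32(476), np.float64(0.024), array([ 0.4558, -0.2607,  0.0214]), ((0.45670750737190247, -0.25852206349372864), (0.02806713618338108, 0.027399782091379166), 79.751220703125)) [ 19.4 111.1 103.5]
(array([277., 199.]), np.int32(595), np.float64(0.042), array([ 0.4559, -0.1495,  0.04  ]), ((0.45447298884391785, -0.15033914148807526), (0.03327590599656105, 0.022094514220952988), 59.79547119140625)) [ 8.5  0.4 85. ]
```

View pics/w4.png

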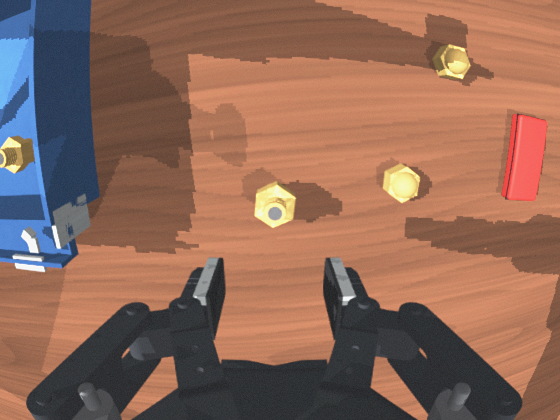

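Nipple 1 is between the fingers and about 7 mm further forward. The first nipple stands in the chest at (18,153).

>>> drive_tool --targets '[[[7,0,30,0,0,0],[7,0,75,0,0,0],[7,0,105,0,0,0],[7,0,117,0,0,0],[7,0,121,0,0,0],[7,0,121,0,0,0]]]'

```text
time_s: 7.5
tool_pos: [0.4578, -0.1476, 0.0066]
orientation: [3.138, -0.146, 0.003]
contact_force: [0.1, -0.7, -0.7]
width: 0.0494
finger_force: 0.0
```

>>> drive_tool --targets '[[[7,0,0,0,0,0],[0,0,0,0,0,0],[0,0,0,0,0,0],[0,0,0,0,0,0],[0,0,0,0,0,0],[0,0,-30,0,0,0],[0,0,-75,0,0,0],[0,0,-120,0,0,0],[3,-20,-145,0,0,0],[9,-65,-150,0,0,0],[15,-110,-150,0,0,0],[22,-155,-150,0,0,0],[28,-200,-150,0,0,0],[34,-245,-150,0,0,0],[40,-290,-150,0,0,0],[47,-325,-150,0,0,0],[47,-335,-125,0,0,0],[47,-335,-80,0,0,0],[47,-335,-40,0,0,0],[47,-335,-22,0,0,0]]]' --grip -1

```text
time_s: 9.5
tool_pos: [0.5306, 0.1806, 0.0225]
orientation: [3.135, -0.147, -0.013]
contact_force: [-0.9, -0.8, -3.1]
width: 0.0276
finger_force: 59.4
```

>>> drive_tool --targets '[[[0,0,0,0,0,0],[0,0,0,0,0,0],[0,0,0,0,0,0],[0,0,-45,0,0,0],[0,0,-90,0,0,0],[0,10,-125,0,0,0],[-3,55,-130,0,0,0],[-6,100,-130,0,0,0.03],[-10,145,-130,0,0,0.05],[-13,190,-130,0,0,0.07],[-16,235,-130,0,0,0.1],[-20,280,-130,0,0,0.1],[-24,325,-130,0,0,0.1],[-28,370,-120,0,0,0.1],[-31,415,-100,0,0,0.1],[-33,445,-70,0,0,0.1],[-33,445,-60,0,0,0.1],[-33,445,-60,0,0,0.1]]]' --grip 0.15

```text
time_s: 11.3
tool_pos: [0.4594, -0.2587, 0.0871]
orientation: [-3.126, 0.307, 0.002]
contact_force: [-0.3, 0.4, 0.1]
width: 0.0491
finger_force: 0.0
```

```bash
cat >> h.py <<'E'
def near(n):
    f=grab('wrist'); s=f['s']; cv2.imwrite(f'pics/{n}.png',f['frame']); print(s['tool_pos'].round(4),s['orientation'].round(3))
    for b in brass(f,.002): print(b[0],b[1],b[2],b[3],tool(b[3],s).round(1),'rect',tool([*b[4][0],.016],s).round(1) if b[4] else '')
E
python3 -c "
from h import *
near('w5')"
```

```text
[ 0.4594 -0.2587  0.0871] [-3.126e+00  3.070e-01  2.000e-03]
[324.  63.] 1262 0.025 [ 0.5594 -0.3114  0.0223] [108.4  32.3  64.6] rect [107.9  32.3  70.9]
[278. 222.] 895 0.024 [ 0.4561 -0.2616  0.0218] [-2.6  3.6 65.3] rect [-4.5  0.1 71.1]
```

>>> drive_tool --targets '[[[-3,1,35,0,0,0],[-3,1,65,0,0,0],[-3,1,80,0,0,0],[-3,1,85,0,0,0],[-3,1,85,0,0,0],[-3,1,85,0,0,0]]]'

```text
time_s: 11.95
tool_pos: [0.4584, -0.2595, 0.0042]
orientation: [3.125, -0.304, 0.004]
contact_force: [1.5, 0.2, -0.8]
width: 0.0492
finger_force: 0.0
```

```bash
python3 -c "
from h import *
near('w6')"
```

```text
[ 0.4584 -0.2595  0.0042] [ 3.125 -0.304  0.004]
[352.  38.] 3094 0.025 [ 0.5593 -0.3111  0.0224] [109.   31.3 -17.9] rect [108.4  31.5 -11.5]
[274. 282.] 3049 0.025 [ 0.4571 -0.2588  0.0224] [ -1.4  -0.4 -18.2] rect [ -3.   -0.5 -11.8]
```

View pics/w6.png

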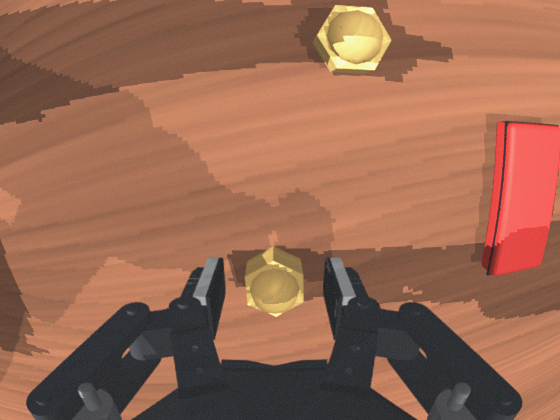

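>>> drive_tool --targets '[[[0,0,0,0,0,0],[0,0,0,0,0,0],[0,0,0,0,0,0],[0,0,0,0,0,0],[0,0,0,0,0,0],[0,0,-30,0,0,0],[0,0,-75,0,0,0],[0,0,-120,0,0,0],[0,-20,-145,0,0,-0.01],[0,-65,-150,0,0,-0.02],[0,-110,-150,0,0,-0.03],[-1,-155,-150,0,0,-0.05],[-2,-200,-150,0,0,-0.07],[-2,-245,-150,0,0,-0.1],[-3,-290,-150,0,0,-0.1],[-4,-335,-150,0,0,-0.1],[-4,-375,-140,0,0,-0.1],[-4,-401,-110,0,0,-0.1],[-4,-401,-70,0,0,-0.1],[-4,-401,-52,0,0,-0.1]]]' --grip -1

```text
time_s: 14.0
tool_pos: [0.5276, 0.1361, 0.0503]
orientation: [3.137, -0.145, -0.009]
contact_force: [0.0, -0.1, -1.2]
width: 0.0251
finger_force: 59.4
```

>>> drive_tool --targets '[[[0,0,0,0,0,0],[0,0,0,0,0,0],[0,0,0,0,0,0],[0,0,-45,0,0,0],[0,0,-90,0,0,0],[5,45,-95,0,0,0],[15,90,-95,0,0,-0.05],[22,135,-95,0,0,-0.1],[30,180,-95,0,0,-0.15],[37,225,-95,0,0,-0.2],[45,270,-95,0,0,-0.25],[52,315,-95,0,0,-0.3],[60,360,-90,0,0,-0.35],[67,405,-70,0,0,-0.4],[73,442,-45,0,0,-0.45],[73,442,-35,0,0,-0.45],[73,442,-35,0,0,-0.45],[73,442,-35,0,0,-0.45]]]' --grip 0.15

```text
time_s: 15.8
tool_pos: [0.5621, -0.3113, 0.0908]
orientation: [3.091, 0.556, 0.002]
contact_force: [0.0, 0.6, -0.2]
width: 0.0492
finger_force: 0.0
```

```bash
python3 -c "
from h import *
near('w7')"
```

```text
[ 0.5621 -0.3113  0.0908] [3.091e+00 5.560e-01 2.000e-03]
[274. 220.] 1162 0.025 [ 0.5611 -0.3115  0.0224] [-1.1 -0.3 68.4] rect [-2.9 -1.1 74.8]
```

View pics/w7.png

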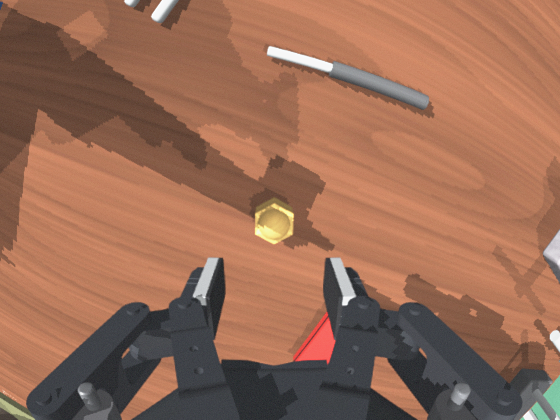

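>>> drive_tool --targets '[[[-2,0,35,0,0,0],[-2,0,65,0,0,0],[-2,0,82,0,0,0],[-2,0,87,0,0,0],[-2,0,88,0,0,0],[-2,0,88,0,0,0]]]'

```text
time_s: 16.45
tool_pos: [0.5609, -0.3127, 0.0031]
orientation: [3.09, 0.556, 0.003]
contact_force: [0.6, 0.0, 0.3]
width: 0.0491
finger_force: 0.0
```

>>> drive_tool --targets '[[[0,0,0,0,0,0],[0,0,0,0,0,0],[0,0,0,0,0,0],[0,0,0,0,0,0],[0,0,0,0,0,0],[0,0,-30,0,0,0],[0,0,-75,0,0,0],[0,0,-120,0,0,0],[5,-25,-145,0,0,0.05],[15,-68,-150,0,0,0.1],[28,-110,-150,0,0,0.15],[42,-153,-150,0,0,0.2],[58,-195,-150,0,0,0.25],[76,-237,-150,0,0,0.3],[95,-280,-150,0,0,0.35],[114,-325,-150,0,0,0.4],[132,-368,-140,0,0,0.45],[152,-410,-125,0,0,0.45],[157,-418,-80,0,0,0.45],[157,-418,-55,0,0,0.45]]]' --grip -1

```text
time_s: 18.45
tool_pos: [0.5595, 0.1363, 0.0535]
orientation: [3.138, -0.143, -0.005]
contact_force: [-0.0, -0.5, -1.7]
width: 0.0254
finger_force: 59.8
```

>>> drive_tool --targets '[[[0,0,0,0,0,0],[0,0,0,0,0,0],[0,0,0,0,0,0],[0,0,-40,0,0,0],[0,0,-85,0,0,0],[0,0,-130,0,0,0],[-10,-20,-170,0,0,0],[-20,-60,-190,0,0.13,0],[-30,-100,-190,0,0.27,0],[-30,-140,-190,0,0.4,0],[-30,-160,-190,0,0.53,0],[-30,-160,-190,0,0.67,0],[-30,-160,-190,0,0.8,0],[-30,-160,-190,0,0.927,0],[-30,-160,-190,0,0.927,0],[-30,-160,-190,0,0.927,0]]]' --grip 0.15

```text
time_s: 20.05
tool_pos: [0.5472, 0.2949, 0.2502]
orientation: [2.777, -0.136, 1.38]
contact_force: [1.1, 0.6, 0.6]
width: 0.0489
finger_force: 0.0
```

Run:
```python
from h import *
for n in ['scene','side']:
    f=grab(n); P=cloud(f); hsv=cv2.cvtColor(f['frame'],cv2.COLOR_BGR2HSV)
    cv2.imwrite(f'pics/{n}1.png',f['frame'])
    m=cv2.inRange(hsv,(15,110,90),(32,255,255)); k,l,st,c=cv2.connectedComponentsWithStats(m)
    for i in range(1,k):
        p=np.median(P[l==i],0)
        if st[i,4]>12 and .3<p[0]<.8 and -.5<p[1]<.3 and p[2]<.08: print(n,c[i].round(),st[i,4],p.round(3))
    m=cv2.inRange(hsv,(0,150,100),(8,255,255)); k,l,st,c=cv2.connectedComponentsWithStats(m)
    for i in range(1,k):
        p=P[(l==i)&(f['z_map']>0)]
        if st[i,4]>8 and len(p): print('red',c[i].round(),st[i,4],np.median(p,0).round(3),p.min(0).round(3),p.max(0).round(3))
a=cv2.imread('pics/side1.png')[150:330,180:420]; cv2.imwrite('pics/s1z.png',cv2.resize(a,None,fx=3,fy=3,interpolation=cv2.INTER_CUBIC))
```

```text
scene [291. 246.] 79 [0.534 0.082 0.033]
red [404. 144.] 746 [0.272 0.814 0.048] [ 0.08   0.729 -0.003] [0.311 0.853 0.079]
red [386. 175.] 59 [0.492 0.476 0.129] [ 0.326  0.466 -0.002] [0.503 0.659 0.136]
red [123. 302.] 470 [ 0.479 -0.403  0.017] [ 0.411 -0.429 -0.002] [ 0.519 -0.373  0.024]
side [297. 252.] 98 [0.524 0.099 0.032]
side [284. 262.] 74 [0.548 0.142 0.021]
side [292. 269.] 134 [0.517 0.176 0.029]
red [351. 166.] 251 [ 0.472 -0.394  0.014] [ 0.429 -0.454 -0.005] [ 0.522 -0.375  0.022]
red [241. 265.] 47 [0.615 0.293 0.143] [0.611 0.269 0.134] [0.621 0.311 0.148]
red [260. 342.] 111 [0.489 0.481 0.129] [ 0.477  0.388 -0.003] [0.538 0.492 0.135]
```

View pics/s1z.png

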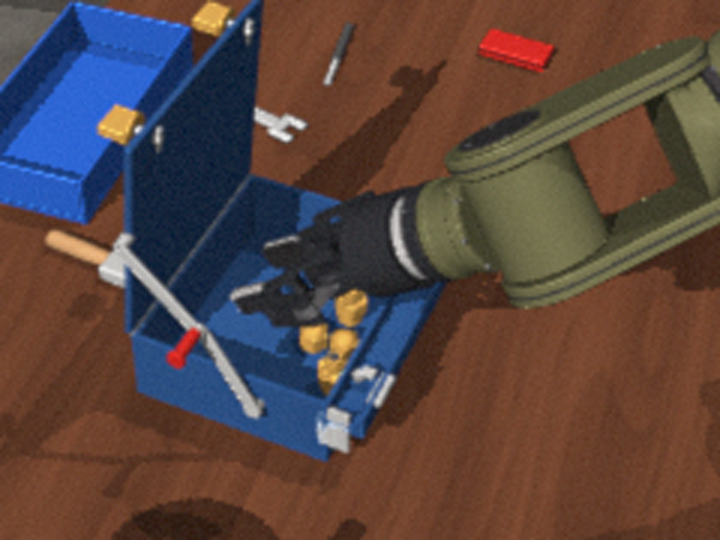

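All four fittings are in the chest, and the red pin's centre measures about (0.617, 0.293, 0.138), which agrees with the geometry. Next I'll break the stay.

>>> drive_tool --targets '[[[-25,-3,20,0,0,0],[-48,-5,50,0,0,0],[-48,-5,80,0,0,0],[-48,-5,100,0,0,0],[-48,-5,100,0,0,0],[-48,-5,108,0,0,0],[-48,-5,114,0,0,0],[-48,-5,118,0,0,0],[-48,-5,123,0,0,0],[-48,-5,128,0,0,0],[-48,-5,133,0,0,0],[-48,-5,138,0,0,0],[-48,-5,143,0,0,0],[-48,-5,148,0,0,0],[-48,-5,152,0,0,0],[-48,-5,154,0,0,0],[-48,-5,154,0,0,0],[-48,-5,154,0,0,0]]]' --grip -1

```text
time_s: 21.95
tool_pos: [0.6485, 0.2778, 0.1474]
orientation: [2.831, -0.079, 1.288]
contact_force: [-1.5, 3.2, -1.7]
width: 0.0001
finger_force: 1.7
```

Run:
```python
from h import *
f=grab('side'); P=cloud(f); hsv=cv2.cvtColor(f['frame'],cv2.COLOR_BGR2HSV)
m=cv2.inRange(hsv,(0,150,100),(8,255,255)); k,l,st,c=cv2.connectedComponentsWithStats(m)
for i in range(1,k):
    p=P[(l==i)&(f['z_map']>0)]
    if st[i,4]>5 and len(p): print('red',c[i].round(),st[i,4],np.median(p,0).round(3))
a=f['frame'][150:330,180:420]; cv2.imwrite('pics/s2z.png',cv2.resize(a,None,fx=3,fy=3,interpolation=cv2.INTER_CUBIC))
```

```text
red [351. 166.] 252 [ 0.473 -0.395  0.014]
red [235. 268.] 36 [0.632 0.302 0.131]
red [260. 342.] 114 [0.489 0.481 0.129]
```

View pics/s2z.png

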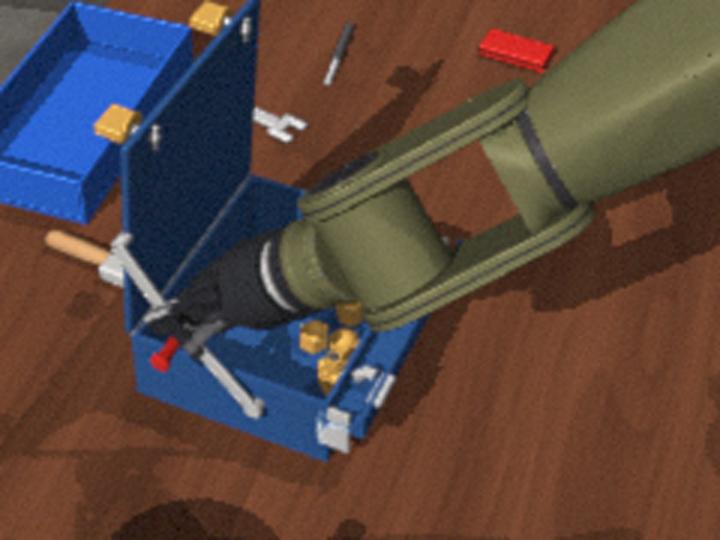

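The pin has moved about 21 mm, but the tool sits higher than commanded, so I'll check the joints.

Run:
```python
from h import *
s=env.state(); print(s['q'].round(3),s['tool_pos'],s['contact_force'].round(1)); M=R.from_rotvec(s['orientation']).as_matrix(); print(M.round(3))
ch=R.from_euler('z',-.0955).as_matrix(); print('chest',(ch.T@(s['tool_pos']-[.582,.132,0])).round(4)); print((ch.T@M).round(3))
print('start axes',(ch.T@R.from_rotvec([2.777,-.136,1.38]).as_matrix()).round(3))
```

```text
[ 0.482  0.041  2.06  -1.02   0.478  2.908] [0.64853741 0.27775317 0.14751269] [-2.1  3.3 -1.4]
[[ 0.656 -0.059  0.752]
 [-0.034 -0.998 -0.049]
 [ 0.754  0.007 -0.657]]
chest [0.0523 0.1514 0.1475]
[[ 0.656  0.036  0.754]
 [ 0.029 -0.999  0.023]
 [ 0.754  0.007 -0.657]]
start axes [[ 0.604  0.     0.797]
 [-0.004 -1.     0.003]
 [ 0.797 -0.005 -0.604]]
```

Joint 6 reached its limit. I'll retract, tilt less and re-aim at the pin.

>>> drive_tool --targets '[[[0,0,-20,0,0,0],[0,0,-50,0,0,0],[0,0,-80,0,-0.05,0],[0,-5,-80,0,-0.1,0],[-10,-10,-80,0,-0.15,0],[-20,-14,-80,0,-0.2,0],[-31,-14,-70,0,-0.25,0],[-31,-14,-60,0,-0.25,0],[-31,-14,-60,0,-0.25,0],[-31,-14,-60,0,-0.25,0]]]'

```text
time_s: 23.0
tool_pos: [0.5843, 0.295, 0.1636]
orientation: [2.974, -0.086, 0.927]
contact_force: [-0.0, -0.3, 0.4]
width: -0.0001
finger_force: 0.0
```

```bash
cat >> h.py <<'E'
CH=R.from_euler('z',-.0955).as_matrix(); CO=np.array([.582,.132,0])
def tochest(p): return CH.T@(np.array(p)-CO)
def info(*pts):
    s=env.state(); M=CH.T@R.from_rotvec(s['orientation']).as_matrix(); t=tochest(s['tool_pos'])
    print('t',s['time_s'],'q',s['q'].round(2),'chest TCP',t.round(4),'force',s['contact_force'].round(1)); print(M.round(3))
    for p in pts: print(p,'->tool mm',(1000*M.T@(np.array(p)-t)).round(1))
def pin():
    f=grab('side'); P=cloud(f); hsv=cv2.cvtColor(f['frame'],cv2.COLOR_BGR2HSV)
    m=cv2.inRange(hsv,(0,150,100),(8,255,255))>0; m&=(f['z_map']>0)&(P[...,0]>.55)&(P[...,1]>.24)&(P[...,1]<.34)
    p=P[m]; print('pin chest centre',(tochest(np.median(p,0))+[.0022,0,-.0055]).round(4),len(p), (CH.T@(p-CO).T).T[:,1].min().round(3),(CH.T@(p-CO).T).T[:,1].max().round(3))
E
python3 - <<'E'
from h import *
pin(); info([.0355,.163,.1255],[.0355-.04,.163,.1255+.03],[.0355+.024,.163,.1255-.018])
E
```

```text
pin chest centre [ 0.0384  0.1708 -0.0013] 89 0.127 0.218
t 23.05 q [ 0.52 -0.05  2.03 -0.51  0.7   2.47] chest TCP [-0.0133  0.1627  0.1639] force [ 0.2 -0.3  0.7]
[[ 0.822  0.035  0.569]
 [ 0.033 -0.999  0.014]
 [ 0.569  0.007 -0.822]]
[0.0355, 0.163, 0.1255] ->tool mm [18.3  1.1 59.3]
[-0.004500000000000004, 0.163, 0.1555] ->tool mm [ 2.5 -0.1 11.9]
[0.0595, 0.163, 0.1075] ->tool mm [27.7  1.8 87.8]
```

>>> drive_tool --targets '[[[8,0,15,0,0,0],[13,0,30,0,0,0],[16,0,42,0,0,0],[18,0,50,0,0,0],[19,0,54,0,0,0],[20,0,58,0,0,0],[21,0,62,0,0,0],[22,0,66,0,0,0],[23,0,70,0,0,0],[24,0,74,0,0,0],[25,0,78,0,0,0],[26,0,82,0,0,0],[26,0,86,0,0,0],[26,0,88,0,0,0],[26,0,88,0,0,0],[26,0,88,0,0,0]]]'

```text
time_s: 24.65
tool_pos: [0.6552, 0.2914, 0.1061]
orientation: [2.975, -0.084, 0.928]
contact_force: [-0.8, 0.4, -0.0]
width: -0.0002
finger_force: 0.0
```

```bash
sed -i "s/&(P\[...,1\]<.34)/\&(P[...,1]<.34)\&(P[...,2]>.06)/" h.py
python3 - <<'E'
from h import *
pin(); info()
E
```

```text
pin chest centre [0.0604 0.1771 0.0953] 18 0.173 0.179
t 24.7 q [ 0.45  0.15  1.93 -0.54  0.59  2.46] chest TCP [0.0579 0.1655 0.1062] force [-1.3  0.5 -0. ]
[[ 0.822  0.036  0.569]
 [ 0.034 -0.999  0.015]
 [ 0.569  0.006 -0.823]]
```

The knee is well broken: the pin now sits at chest (0.060, 0.095). Next I'll go over the lid to its outer face.

>>> drive_tool --targets '[[[0,0,-35,0,0,0],[0,0,-75,0,0,0],[0,0,-110,0,0,0],[20,5,-135,0,-0.12,0],[40,15,-165,0,-0.24,0],[60,25,-198,0,-0.36,0],[80,35,-230,0,-0.48,0],[98,45,-265,0,-0.6,0],[122,85,-261,0,-0.605,0],[146,126,-256,0,-0.605,0],[169,167,-252,0,-0.605,0],[200,168,-230,0,-0.605,0],[231,170,-209,0,-0.605,0],[231,170,-209,0,-0.605,0],[231,170,-209,0,-0.605,0]]]'

```text
time_s: 26.2
tool_pos: [0.7173, 0.1185, 0.4093]
orientation: [3.133, -0.095, -0.003]
contact_force: [1.3, 0.8, 0.0]
width: -0.0003
finger_force: 0.0
```

Run:
```python
from h import *
info([.135,0,.25],[.1042,0,.25])
for n in ('side','scene'):
    f=grab(n);P=cloud(f);hsv=cv2.cvtColor(f['frame'],cv2.COLOR_BGR2HSV)
    m=cv2.inRange(hsv,(100,130,30),(125,255,255))>0
    p=(P[m&(f['z_map']>0)]-CO)@CH
    for z in (.15,.2,.25,.3):
        q=p[(abs(p[:,2]-z)<.01)&(abs(p[:,0])<.14)&(abs(p[:,1])<.12)]
        if len(q): print(n,z,np.median(q,0).round(4),len(q))
    q=p[(p[:,2]>.1)&(p[:,2]<.4)&(abs(p[:,0])<.14)&(abs(p[:,1])<.2)]; print('extent',np.percentile(q,[.5,99.5],axis=0).round(3).tolist())
```

```text
t 26.2 q [ 0.09  0.25  1.21 -0.01  1.68  1.72] chest TCP [ 0.1359 -0.0006  0.4093] force [1.3 0.8 0. ]
[[ 0.999  0.035 -0.002]
 [ 0.035 -0.999 -0.007]
 [-0.002  0.007 -1.   ]]
[0.135, 0, 0.25] ->tool mm [ -0.6  -1.8 159.3]
[0.1042, 0, 0.25] ->tool mm [-31.4  -2.9 159.4]
side 0.15 [0.0641 0.0426 0.1527] 5
side 0.2 [0.0403 0.0629 0.201 ] 9
side 0.25 [0.0164 0.0173 0.2492] 13
side 0.3 [-0.0008  0.0108  0.2925] 134
extent [[-0.004, -0.12, 0.103], [0.091, 0.127, 0.295]]
scene 0.15 [ 0.0742 -0.0576  0.1503] 353
scene 0.2 [ 0.0496 -0.0585  0.1999] 364
scene 0.25 [ 0.0253 -0.0088  0.2497] 673
scene 0.3 [ 0.004  -0.008   0.2928] 162
extent [[0.001, -0.125, 0.101], [0.101, 0.121, 0.295]]
```

The lid has come forward to about 64° on its own, with the stay folded. I'll push along its arc.

>>> drive_tool --targets '[[[-20,-1,45,0,0,0.02],[-40,-1,90,0,0,0.035],[-51,-1,130,0,0,0.035],[-51,-1,165,0,0,0.035],[-60,-2,173,0,0,0.035],[-75,-2,173,0,0,0.035],[-85,-2,173,0,0,0.035],[-92,-2,173,0,0,0.035],[-98,-3,176,0,0,0.035],[-104,-3,178,0,0,0.035],[-110,-3,181,0,0,0.035],[-116,-4,185,0,0,0.035],[-122,-4,189,0,0,0.035],[-128,-4,194,0,0,0.035],[-134,-4,198,0,0,0.035],[-139,-4,203,0,0,0.035],[-145,-5,208,0,0,0.035],[-150,-5,214,0,0,0.035],[-155,-5,219,0,0,0.035],[-160,-5,225,0,0,0.035]]]'

```text
time_s: 28.3
tool_pos: [0.5565, 0.1322, 0.1851]
orientation: [3.132, -0.148, -0.001]
contact_force: [1.2, 0.6, 0.6]
width: -0.0001
finger_force: 0.5
```

```bash
cat >> h.py <<'E'
def lid():
    for n in ('scene','side'):
        f=grab(n);P=cloud(f);hsv=cv2.cvtColor(f['frame'],cv2.COLOR_BGR2HSV)
        m=cv2.inRange(hsv,(100,130,30),(125,255,255))>0
        p=(P[m&(f['z_map']>0)]-CO)@CH; q=p[(p[:,2]>.083)&(p[:,2]<.4)&(abs(p[:,0])<.16)&(abs(p[:,1])<.12)]
        if len(q)>10:
            v=cv2.fitLine(q[:,[0,2]].astype(np.float32),cv2.DIST_HUBER,0,.01,.01).ravel(); print(n,'lid deg',np.degrees(np.arctan2(abs(v[1]),abs(v[0]))).round(1),len(q),np.percentile(q,[1,99],axis=0).round(3).tolist())
E
python3 - <<'E'
from h import *
info(); lid()
E
```

```text
t 28.3 q [ 0.14 -0.01  1.87 -0.01  1.28  1.81] chest TCP [-0.0254 -0.0022  0.1851] force [1.2 0.6 0.6]
[[ 1.     0.001 -0.   ]
 [ 0.001 -1.    -0.007]
 [-0.     0.007 -1.   ]]
scene lid deg 36.2 4128 [[-0.08, -0.119, 0.089], [0.101, 0.118, 0.223]]
side lid deg 34.9 1660 [[-0.092, -0.114, 0.091], [0.096, 0.119, 0.222]]
```

>>> drive_tool --targets '[[[-4,0,6,0,0,0],[-8,0,12,0,0,0],[-12,0,18,0,0,0],[-16,0,25,0,0,0],[-19,0,32,0,0,0],[-22,0,38,0,0,0],[-25,0,45,0,0,0],[-27,0,52,0,0,0],[-29,0,59,0,0,0],[-31,0,67,0,0,0],[-33,0,74,0,0,0],[-34,0,81,0,0,0],[-35,0,87,0,0,0],[-35,0,92,0,0,0],[-35,0,96,0,0,0],[-35,0,98,0,0,0],[-35,0,98,0,0,0],[-35,0,98,0,0,0]]]'

```text
time_s: 30.2
tool_pos: [0.5224, 0.1347, 0.0881]
orientation: [3.131, -0.148, 0.0]
contact_force: [-0.6, -0.3, 1.5]
width: 0.0
finger_force: 0.9
```

Run:
```python
from h import *
info(); lid()
```

```text
t 30.2 q [ 0.16  0.02  2.02 -0.01  1.11  1.83] chest TCP [-0.0596 -0.003   0.0881] force [-0.6 -0.3  1.5]
[[ 1.     0.001  0.001]
 [ 0.001 -1.    -0.007]
 [ 0.     0.007 -1.   ]]
scene lid deg 0.1 2794 [[-0.126, -0.118, 0.085], [0.099, 0.118, 0.095]]
side lid deg 0.1 3084 [[-0.135, -0.116, 0.084], [0.094, 0.119, 0.093]]
```

>>> drive_tool --targets '[[[0,0,2,0,0,0],[0,0,3,0,0,0],[0,0,3,0,0,0],[0,0,3,0,0,0]]]'

```text
time_s: 30.7
tool_pos: [0.5224, 0.1348, 0.0879]
orientation: [3.131, -0.148, -0.001]
contact_force: [-8.7, -2.2, 17.5]
width: 0.0002
finger_force: 9.0
```

>>> drive_tool --targets '[[[0,0,-30,0,0,0],[0,0,-70,0,0,0],[0,0,-95,0,0,-0.14],[-8,-12,-95,0,0,-0.28],[-16,-24,-95,0,0,-0.42],[-24,-36,-95,0,0,-0.56],[-32,-48,-95,0,0,-0.7],[-40,-60,-95,0,0,-0.85],[-48,-72,-95,0,0,-1.0],[-58,-84,-95,0,0,-1.15],[-58,-88,-95,0,0,-1.3],[-58,-88,-95,0,0,-1.45],[-58,-88,-95,0,0,-1.57],[-58,-88,-95,0,0,-1.57],[-58,-88,-95,0,0,-1.57]]]' --grip -0.2

```text
time_s: 32.2
tool_pos: [0.4727, 0.2284, 0.1789]
orientation: [2.324, 2.107, -0.008]
contact_force: [1.1, -0.5, -0.6]
width: 0.0339
finger_force: 0.0
```

```bash
cat >> h.py <<'E'
def stud(n):
    f=grab('wrist'); s=f['s']; cv2.imwrite(f'pics/{n}.png',f['frame']); info()
    P=cloud(f); hsv=cv2.cvtColor(f['frame'],cv2.COLOR_BGR2HSV)
    m=cv2.inRange(hsv,(12,90,60),(36,255,255)); m[(f['z_map']<=0)|(P[...,2]<.085)]=0
    k,l,st,c=cv2.connectedComponentsWithStats(m)
    for i in range(1,k):
        if st[i,4]<80: continue
        p=P[l==i]; zt=np.percentile(p[:,2],98); q=p[p[:,2]>zt-.005]
        r=cv2.minAreaRect(q[:,:2].astype(np.float32)); cc=[*r[0],zt]
        print(c[i].round(),'top z',zt.round(4),'wing rect mm',np.round(np.array(r[1])*1000,1),round(r[2],1),'chest',tochest(cc).round(4),'tool',tool(cc,s).round(1))
E
python3 -c "
from h import *
lid(); stud('w8')"
```

```text
scene lid deg 0.0 3032 [[-0.128, -0.118, 0.085], [0.099, 0.118, 0.094]]
side lid deg 0.1 2570 [[-0.135, -0.117, 0.084], [0.094, 0.119, 0.094]]
t 32.35 q [ 0.35 -0.11  1.98 -0.01  1.28  0.45] chest TCP [-0.118   0.0854  0.179 ] force [-0.2  0.4  0.3]
[[ 0.001  1.    -0.   ]
 [ 1.    -0.001 -0.007]
 [-0.007 -0.    -1.   ]]
[270. 224.] top z 0.1272 wing rect mm [32.  11.8] 83.6 chest [-0.1213  0.0841  0.1272] tool [-1.  -3.4 51.8]
[415. 283.] top z 0.0893 wing rect mm [ 92. 205.] 59.5 chest [-0.0072  0.0322  0.0893] tool [-52.5 110.8  90. ]
```

View pics/w8.png

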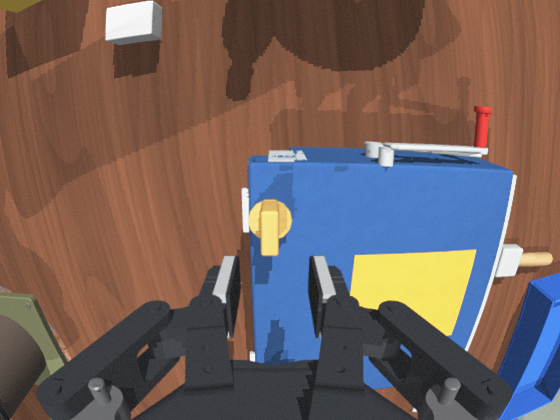

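The lid is shut and the left wing, about (270,230), is aligned with the tool and 3 mm off in tool y. I'll move down over it.

>>> drive_tool --targets '[[[-1,-3,20,0,0,0],[-1,-3,45,0,0,0],[-1,-3,62,0,0,0],[-1,-3,70,0,0,0],[-1,-3,74,0,0,0],[-1,-3,74,0,0,0]]]'

```text
time_s: 32.95
tool_pos: [0.4697, 0.2272, 0.1052]
orientation: [2.322, 2.11, -0.008]
contact_force: [0.1, 0.3, -0.3]
width: 0.034
finger_force: 0.0
```

>>> drive_tool --targets '[[[0,0,0,0,0,0],[0,0,0,0,0,0],[0,0,0,0,0,0],[0,0,0,0,0,0]]]' --grip -1

```text
time_s: 33.35
tool_pos: [0.4698, 0.2275, 0.106]
orientation: [2.321, 2.11, -0.007]
contact_force: [-2.4, 0.9, 3.7]
width: 0.0107
finger_force: 62.3
```

>>> drive_tool --targets '[[[0,0,3,0,0,0],[0,0,6,0,0,0],[0,0,9,0,0,0],[0,0,10,0,0,0],[0,0,10,0,0,0]]]'

```text
time_s: 33.85
tool_pos: [0.4699, 0.2276, 0.0974]
orientation: [2.322, 2.11, -0.007]
contact_force: [-8.1, -1.8, 14.3]
width: 0.0105
finger_force: 64.0
```

>>> drive_tool --targets '[[[0,0,1,0,0,0],[0,0,1,0,0,0.1],[0,0,1,0,0,0.2],[0,0,1,0,0,0.3],[0,0,1,0,0,0.4],[0,0,1,0,0,0.5],[0,0,1,0,0,0.6],[0,0,1,0,0,0.7],[0,0,1,0,0,0.8],[0,0,1,0,0,0.9],[0,0,1,0,0,1.0],[0,0,1,0,0,1.1],[0,0,1,0,0,1.2],[0,0,1,0,0,1.3],[0,0,1,0,0,1.4],[0,0,1,0,0,1.48],[0,0,1,0,0,1.52],[0,0,1,0,0,1.52],[0,0,1,0,0,1.52]]]'

```text
time_s: 35.75
tool_pos: [0.4708, 0.2264, 0.0973]
orientation: [3.132, -0.068, 0.002]
contact_force: [-6.9, -5.3, 17.4]
width: 0.0109
finger_force: 64.4
```

```bash
python3 -c "
from h import *
info(); print(env.state()['wrist_torque'])"
```

```text
t 35.75 q [ 0.35 -0.03  2.05 -0.01  1.13  1.97] chest TCP [-0.1197  0.0834  0.0973] force [-6.9 -5.3 17.4]
[[ 0.999  0.052  0.002]
 [ 0.052 -0.999 -0.009]
 [ 0.002  0.009 -1.   ]]
[-1.00249281  1.44468647  0.31935185]
```

>>> drive_tool --targets '[[[0,0,0,0,0,0],[0,0,0,0,0,0],[0,0,0,0,0,0],[0,0,-20,0,0,0],[0,0,-50,0,0,0],[0,10,-82,0,0,-0.14],[-2,30,-82,0,0,-0.28],[-4,50,-82,0,0,-0.42],[-5,70,-82,0,0,-0.56],[-6,90,-82,0,0,-0.7],[-7,110,-82,0,0,-0.85],[-8,130,-82,0,0,-1.0],[-9,150,-82,0,0,-1.15],[-10,169,-82,0,0,-1.3],[-10,169,-82,0,0,-1.45],[-10,169,-82,0,0,-1.52],[-10,169,-82,0,0,-1.52],[-10,169,-82,0,0,-1.52]]]' --grip -0.2

```text
time_s: 37.55
tool_pos: [0.4519, 0.0592, 0.1767]
orientation: [2.323, 2.108, -0.009]
contact_force: [0.2, -0.4, -0.1]
width: 0.0342
finger_force: 0.0
```

```bash
python3 -c "
from h import *
stud('w9')"
```

```text
t 37.6 q [ 0.02 -0.28  2.12 -0.01  1.3   0.12] chest TCP [-0.1225 -0.0848  0.1768] force [ 0.7 -0.8  0.3]
[[ 0.001  1.    -0.001]
 [ 1.    -0.001 -0.007]
 [-0.007 -0.001 -1.   ]]
[435. 109.] top z 0.0895 wing rect mm [100.8 121.6] 84.5 chest [ 0.0078 -0.0009  0.0895] tool [ 84.7 130.3  86.5]
[276. 225.] top z 0.1272 wing rect mm [31.8 11.7] 85.2 chest [-0.1214 -0.0856  0.1272] tool [-0.4  1.2 49.5]
```

View pics/w9.png

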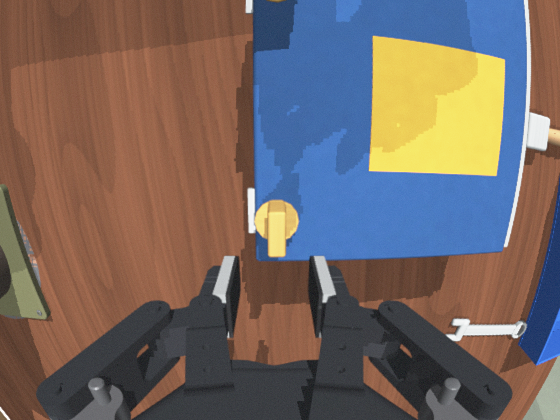

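The right wing at (276,232) is nearly centred between the fingers. The left stud is just out of view, so I'll check it afterwards.

>>> drive_tool --targets '[[[0,1,20,0,0,0],[0,1,45,0,0,0],[0,1,60,0,0,0],[0,1,68,0,0,0],[0,1,72,0,0,0],[0,1,72,0,0,0]]]'

```text
time_s: 38.2
tool_pos: [0.4531, 0.0587, 0.1052]
orientation: [2.322, 2.11, -0.008]
contact_force: [0.3, 0.5, -1.2]
width: 0.0342
finger_force: 0.0
```

>>> drive_tool --targets '[[[0,0,0,0,0,0],[0,0,0,0,0,0],[0,0,0,0,0,0],[0,0,0,0,0,0],[0,0,3,0,0,0],[0,0,6,0,0,0],[0,0,9,0,0,0],[0,0,10,0,0,0],[0,0,11,0,0,0],[0,0,11,0,0,0]]]' --grip -1

```text
time_s: 39.2
tool_pos: [0.4538, 0.0587, 0.0973]
orientation: [2.321, 2.11, -0.008]
contact_force: [-8.6, 0.5, 18.8]
width: 0.0105
finger_force: 64.7
```

>>> drive_tool --targets '[[[0,0,0,0,0,0],[0,0,0,0,0,0.1],[0,0,0,0,0,0.2],[0,0,0,0,0,0.3],[0,0,0,0,0,0.4],[0,0,0,0,0,0.5],[0,0,0,0,0,0.6],[0,0,0,0,0,0.7],[0,0,0,0,0,0.8],[0,0,0,0,0,0.9],[0,0,0,0,0,1.0],[0,0,0,0,0,1.1],[0,0,0,0,0,1.2],[0,0,0,0,0,1.3],[0,0,0,0,0,1.4],[0,0,0,0,0,1.48],[0,0,0,0,0,1.52],[0,0,0,0,0,1.52],[0,0,0,0,0,1.52]]]'

```text
time_s: 41.1
tool_pos: [0.455, 0.0572, 0.0973]
orientation: [3.13, -0.067, 0.005]
contact_force: [-4.5, -5.3, 15.1]
width: 0.0105
finger_force: 64.1
```

>>> drive_tool --targets '[[[0,0,0,0,0,0],[0,0,0,0,0,0],[0,0,0,0,0,0],[0,0,-20,0,0,0],[0,0,-50,0,0,0],[0,0,-90,0,0,0],[0,-30,-130,0,0,0],[0,-60,-160,0,0,0],[0,-85,-190,0,0,0],[0,-85,-190,0,0,0],[0,-85,-190,0,0,0]]]' --grip 0.1

```text
time_s: 42.2
tool_pos: [0.4569, 0.1451, 0.2833]
orientation: [3.134, -0.068, -0.001]
contact_force: [-0.1, 0.5, -0.4]
width: 0.0472
finger_force: 0.0
```

```bash
python3 -c "
from h import *
stud('w10'); lid()"
```

```text
t 42.25 q [ 0.2  -0.29  1.95 -0.01  1.48  1.81] chest TCP [-0.1262  0.0006  0.282 ] force [ 0.1 -0.2 -0.9]
[[ 0.999  0.051 -0.002]
 [ 0.051 -0.999 -0.008]
 [-0.003  0.008 -1.   ]]
[282.  57.] top z 0.0897 wing rect mm [100.3 120.4] 84.6 chest [ 0.0074 -0.0008  0.0897] tool [133.    7.5 193.7]
[ 22. 174.] top z 0.1104 wing rect mm [21.4 11.3] 3.8 chest [-0.126   0.3302  0.1104] tool [  17.  -329.8  170.6]
[194. 178.] top z 0.1253 wing rect mm [12.2 31.6] 89.8 chest [-0.121   0.084   0.1253] tool [  9.2 -83.6 157.5]
[356. 186.] top z 0.1251 wing rect mm [12.6 31.6] 89.6 chest [-0.121  -0.0854  0.1251] tool [  0.3  85.6 158.9]
scene lid deg 0.0 3024 [[-0.129, -0.118, 0.085], [0.099, 0.118, 0.094]]
side lid deg 0.0 3385 [[-0.134, -0.118, 0.084], [0.094, 0.119, 0.093]]
```

View pics/w10.png

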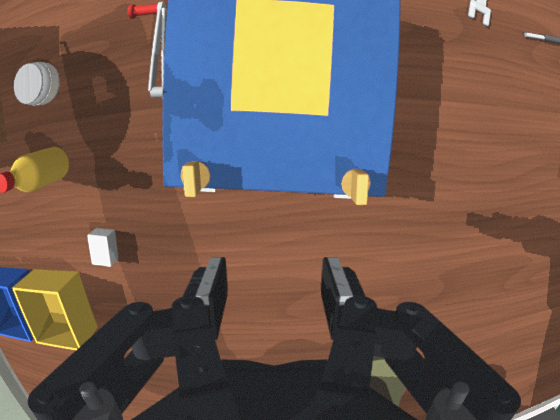

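Both studs are turned about 1.48 rad and have sprung back to about 2–3 mm in, and the lid reads 0°. I'll hand in the job.

```bash
python3 -c "
from h import *
print(env.sign_off())"
```

```text
the job is handed in; nothing more can be done
None
```

The job is handed in, with no verdict returned: all four brass fittings found are in the chest, the stay is broken at its knee, the lid is shut, and camera checks show both studs turned about 1.48 rad and sprung back to 2–3 mm in.

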